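Stamp the pencil tin on the counter press

ROBOT

A 6-joint arm with a two-finger parallel gripper is mounted at the origin on the work surface. World frame = base frame: x ahead of the robot, y to its left, z up, the work surface at z = 0. Lengths are in m, angles in rad, forces in N, time in s.
With the tool pointing down it reaches from about 0.3 to 0.875 m from the base axis. Payload 6.4 kg.
Tool frame: the origin (TCP) lies between the finger pads; the fingertips stand 25 mm ahead of it and the grasp point (between the pads) lies 6 mm ahead of it; z points along the fingers, y is the direction in which the jaws open and shut (so a half turn about z gives the same grasp; the last joint's range is limited). The gripper opens to 85 mm and grips with 20 to 120 N. Pads are 22 mm wide; open, the fingers measure 114 mm over their backs; the gripper's body (76 mm by 85 mm) begins 54 mm behind the grasp point. The pads swing forward as they close: fully open they stand 13 mm farther back than shut.
Start: joints at [-1.485, 0.181, 1.607, -0, 1.354, -0.206], TCP at [0.165, -0.551, 0.256] pointing down, gripper open.
Joint ranges: [-2.99, 2.99], [-0.89, 2.07], [0.3, 2.58], [-1.14, 4.28], [0, 2.63], [-3.12, 3.12]. Speed limits (rad/s): [2.57, 2.57, 3.01, 3.14, 3.14, 3.14].

INTERFACE

Orientations are given as a 3x3 rotation matrix whose columns are the frame's x, y, z axes.
In Python, from bench import env, viewer gives the robot as it stands. Calls block until the motion is done:
- env.goto(position, orientation): joint-space move of the TCP to a pose.
- env.move_l(position, frame=None, speed=0.15, guard=None): straight line of the TCP; frame=None keeps the orientation; speed is the mean speed in m/s. With guard (N) it stops when the force on the tool has changed by that much, and returns True; else False.
- env.set_joints(angles): joint-space move.
- env.gripper_to(opening, grip_force=None): opening from 0.0 (shut) to 1.0 (fully open); grip_force is the grip in N (None keeps the last); returns when the fingers have stopped.
- env.dwell(seconds).
- env.solve_ik(position, orientation): joint angles nearest the present ones, or None.
- env.sense(): the state.
- viewer.grab_frame(name): name is "scene" or "top" or "wrist"; returns the picture (420x560x3 uint8, red, green, blue); there is no depth.
- viewer.calibration(name): a dict with "fx", "fy", "cx", "cy" (pixels), "rvec" (rotation vector, rad) and "tvec" (3), from world to camera coordinates, as OpenCV has them. Camera axes: x right, y down, z forward; pixel columns grow to the right and rows downward; lengths in m; the calibration is good to about 2 mm. A picture is of the moment at which its call begins: read the wrist's pose just before it. calibration takes no time and is no camera call; for the wrist camera it gives the pose at the moment of the call.
A pose or a line that the arm cannot do raises env.PlanningError and nothing moves.
- env.job_done(): hands the job in, once; it reports no verdict.
The state is a dict: "time_s": time; "joints": joint angles; "qvel": joint speeds; "tau": joint torques, N m; "eef_pos": TCP position; "eef_rot": TCP orientation; "contact_force": force on the tool from outside, world axes, zero at the start; "moment": the same for the moment, N m; "width": opening from 0.0 (shut) to 1.0 (fully open).
Only numpy, scipy, OpenCV 4.12 (cv2) and the standard library are available. Lean on these libraries where they do the work, as an engineer would, in place of code of your own. Each camera call takes 0.05 s, during which the arm holds its last target. There are 200 camera calls.

TASK

Someone left a roll of tape on the bed of the blue stamping press: first take it off and lay it flat on the bare counter. Then slide the pencil tin in, label end first, right up to the press's back stop so its round white label lies under the die, and push the red plunger fully down onto the label and keep it down for about half a second. Finally let the plunger come back up and lay the stamped tin flat, label up, in the wooden tray, without disturbing the pencil cup, the glue bottle, the green house or the blue and yellow tape stack.

Things in the scene. Friction and masses are not known exactly. Their poses are not given: they have to be found in the camera images.
- press: Blue stamping press, fixed. Origin on the counter; +x is the way the tin slides in, open front at -x, z up. Base plate 12 mm thick, x = -110 to 70 mm, 120 mm wide. Column at x = 37 to 67 mm, 70 mm wide; from it a head arm 46 mm wide reaches forward to x = -23 mm at heights 80 to 108 mm. Plunger axis at x = -2, y = 0
- bed (a point): Point on the base plate's top (12 mm above the counter) straight below the die; axes as the press. Here lie a steel back stop 10 mm tall, front face 25 mm beyond this point (+x), and two side fences 10 mm tall, 51 mm apart, from 35 mm before this point to the stop; their mouths flare out to about 72 mm apart 60 mm before it
- plunger (a joint): Stroke of the spring plunger in m: 0 up, grows downward. The brass die (26 mm diameter) below it rests 54 mm above the counter: it meets a tin on the bed at 0.018; with no tin it stops at 0.021. The push needed is about 4 N at 0 and 8.5 N at 0.018; go on to about 14 to 20 N to land it firmly. Springs back up when released
- plunger_top (a point): Centre of the top of the red plunger knob (36 mm diameter at its widest, flat top 28 mm), 150 mm above the counter when up
- tin: Closed pencil tin, silver with a green panel, 130 mm long (its x), 44 mm wide (y), 24 mm tall, about 0.12 kg; origin at the centre of its underside, z up. The round white label is near its +x end, and this end goes into the press
- label (a point): Centre of the round white label (32 mm diameter) on the tin's top, 25 mm from its +x end, on the tin's mid line. With the tin home against the back stop it lies under the die
- roll: Orange tape roll lying flat on the front of the press bed: ring of outer diameter 50, hole 30, height 20 mm; origin at the centre of its underside, z along its axis
- tray: Shallow wooden tray, does not move: 200 mm (x) by 130 mm (y) outside, walls 20 mm tall and 5 mm thick, floor 5 mm thick; origin at the centre of its underside on the counter
- cup: White cup of pencils beside the press, loose: 66 mm diameter at the rim, 54 at the foot, 95 mm tall, pencils up to 175 mm; origin at the centre of its foot
- glue: White glue bottle beside the press, loose: 50 mm diameter, 120 mm tall; origin at the centre of its foot
- house: Green house-shaped pencil sharpener in front of the press, loose: 45 by 34 mm, 46 mm tall; origin at the centre of its underside
- stack: Blue and yellow tape rolls stuck together as one stack, loose, standing close beside the tin: 54 mm diameter, 40 mm tall; origin at the centre of its underside
Mind the look-alikes: they are no part of the job. Of the things shaped like the roll, the orange one is meant.

How it is judged:
On the way, in this order (a step that is already met when the one before it is completed fails the run):
1. the tape roll lies flat and still on the bare counter (height (world z) of roll below 0.004 m and angle between roll's own z axis and vertical below 0.15 rad and linear speed of roll below 0.03 m/s), for 0.2 s.
2. the plunger is held fully down on the tin's label, the tin home on the bed (value of joint plunger above 0.017 m and horizontal distance between label and bed below 0.006 m and z of tin in the frame of bed below 0.003 m and angle between the x axis of tin and the x axis of press, either way round below 0.12 rad), for 0.2 s.
At the end, for the whole second after the job is handed in: The tin lies flat (within 0.08 rad, label up) and still on the tray's floor, its centre within 40 mm (tray x) and 50 mm (tray y) of the tray's; the plunger is up (under 2 mm of stroke); the roll lies flat (within 0.15 rad) and still on the bare counter (underside less than 4 mm above it) (all of step 1 and x of tin in the frame of tray between -0.04 and 0.04 m and y of tin in the frame of tray between -0.05 and 0.05 m and height (world z) of tin below 0.01 m and angle between tin's own z axis and vertical below 0.08 rad and linear speed of tin below 0.02 m/s and value of joint plunger below 0.002 m); the robot touches nothing.
It fails at once if the pencil cup moved by more than 20 mm or tipped over (distance of cup from where it was at the start of the episode above 0.02 m or angle between cup's own z axis and vertical above 0.4 rad).
It fails at once if the glue bottle moved by more than 20 mm or tipped over (distance of glue from where it was at the start of the episode above 0.02 m or angle between glue's own z axis and vertical above 0.4 rad).
It fails at once if the green house moved by more than 20 mm or tipped over (distance of house from where it was at the start of the episode above 0.02 m or angle between house's own z axis and vertical above 0.4 rad).
It fails at once if the tape stack moved by more than 20 mm or tipped over (distance of stack from where it was at the start of the episode above 0.02 m or angle between stack's own z axis and vertical above 0.4 rad).
It also fails if it takes over 72 s, if anything falls off the work surface, if the arm or the gripper's body presses on something with over 40 N, if the wrist force passes 120 N, or if a joint passes its speed limit or range.

## Working session

There is one attempt and no reset: what is moved stays moved. The work goes in short steps, each a Python script; the robot and the scene stay as the last script left them, time stands still between calls to the robot, and variables do not carry over. Pictures are saved under pics/ and viewed, about 8 in all and at most 12, crops included, and the job is handed in when it is done.

```bash
mkdir -p pics
python3 - <<'E'
from bench import env, viewer
import cv2
for n in("scene","top"):
    cv2.imwrite(f"pics/{n}0.png",cv2.resize(viewer.grab_frame(n)[:,:,::-1],(800,600),interpolation=cv2.INTER_CUBIC))
    print(viewer.calibration(n))
print(env.sense())
E
```

```text
{'fx': 494.72592424604716, 'fy': 494.72592424604716, 'cx': 284.27493492810714, 'cy': 212.00247108553805, 'rvec': array([ 2.17507242,  0.64615383, -0.32339369]), 'tvec': array([-0.5047127 , -0.07823315,  1.54821585])}
{'fx': 487.8327302483129, 'fy': 487.8327302483129, 'cx': 283.35614840133417, 'cy': 207.11430126867734, 'rvec': array([ 2.17837043, -2.13336852,  0.18003936]), 'tvec': array([0.03129524, 0.59075609, 1.20503155])}
{'time_s': 0.1, 'joints': array([-1.48531166e+00,  1.81510274e-01,  1.60791400e+00, -4.06926378e-06,
        1.35380823e+00, -2.06318753e-01]), 'qvel': array([-0.00148548, -0.00227224, -0.00400196,  0.00084737,  0.00080509,
        0.00126682]), 'tau': array([ 1.34928996e-03, -4.45873618e+01, -3.52236843e+01, -2.68224721e-04,
        4.14258800e-03, -3.45106749e-06]), 'eef_pos': array([ 0.16538062, -0.55021738,  0.25544684]), 'eef_rot': array([[ 9.57726396e-01,  2.87680605e-01, -1.43971090e-04],
       [ 2.87680449e-01, -9.57725060e-01,  1.63352725e-03],
       [ 3.32049387e-04, -1.60588983e-03, -9.99998655e-01]]), 'contact_force': array([ 0.60985723, -0.02409636, -0.28141805]), 'moment': array([ 0.0122104 , -0.03675631, -0.0217768 ]), 'width': 1.0016868497347922}
```

View pics/top0.png

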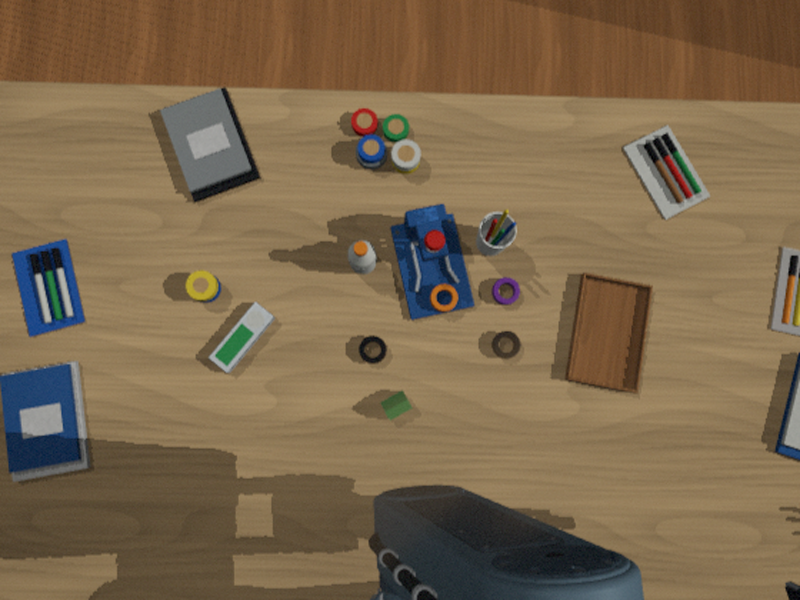

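View pics/scene0.png

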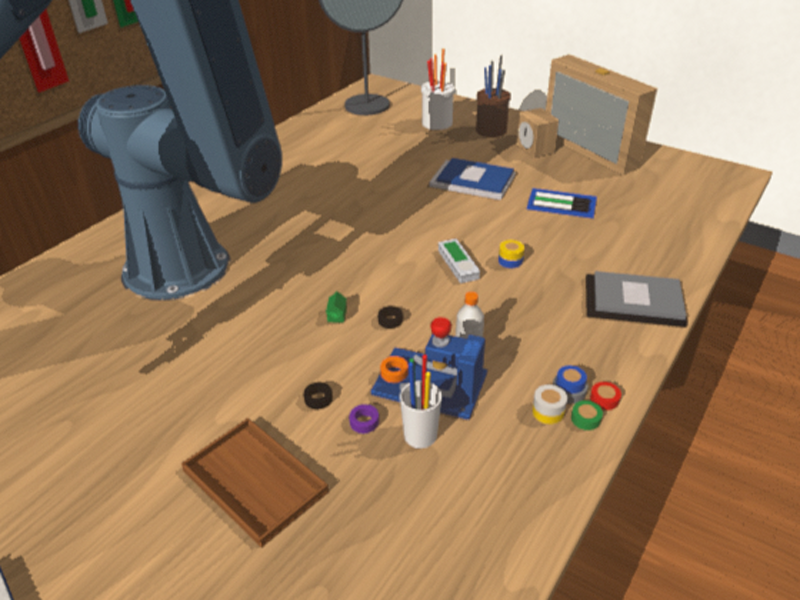

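Top view (800x600 px): roll (444,298), red knob (434,240), tin from (219,365) to (266,309) with the label end at upper right, tray corners (583,275), (651,287), (638,391), (567,379), stack (203,287), glue (361,250), cup (497,232), house (396,404).

```bash
cat > h.py <<'E'
from bench import env, viewer
import numpy as np, cv2
def p2w(uv,z,cal,s=1.0):
    R=cv2.Rodrigues(np.array(cal['rvec']))[0]; C=-R.T@np.array(cal['tvec'])
    d=R.T@np.array([(uv[0]/s-cal['cx'])/cal['fx'],(uv[1]/s-cal['cy'])/cal['fy'],1])
    return C+d*(z-C[2])/d[2]
def down(a):  # jaw(y) axis direction at world angle a, z down
    y=np.array([np.cos(a),np.sin(a),0]); z=np.array([0,0,-1.]); return np.column_stack([np.cross(y,z),y,z])
def save(n,name,crop=None,s=800/560):
    im=viewer.grab_frame(n)[:,:,::-1]
    if crop: im=im[crop[1]:crop[3],crop[0]:crop[2]]
    cv2.imwrite(f"pics/{name}.png",cv2.resize(im,None,fx=s,fy=s,interpolation=cv2.INTER_CUBIC))
E
python3 - <<'E'
from h import *
c=viewer.calibration('top'); s=800/560
for n,uv,z in [('roll',(444,298),.032),('knob',(434,240),.15),('bpFL',(412,319),.012),('bpFR',(474,306),.012),('bpBL',(391,227),.012),('tin1',(257,303),.024),('tin2',(274,318),.024),('tin3',(228,373),.024),('tin4',(210,358),.024),('stack',(203,285),.04),('glue',(361,248),.12),('cup',(497,232),.095),('house',(396,404),.04),('t1',(583,275),.02),('t2',(651,287),.02),('t3',(638,391),.02),('t4',(567,379),.02),('black',(372,350),.02),('purple',(506,291),.02),('brown',(506,344),.02)]:
    print(n,p2w(uv,z,c,s).round(3))
w=viewer.calibration('wrist'); R=cv2.Rodrigues(w['rvec'])[0]; e=env.sense()
print('wristcam C rel tool', e['eef_rot'].T@(-R.T@w['tvec']-e['eef_pos']), (R@e['eef_rot']).round(2), w['fx'])
E
```

```text
roll [ 0.589 -0.028  0.032]
knob [ 0.669 -0.001  0.15 ]
bpFL [0.552 0.029 0.012]
bpFR [ 0.579 -0.084  0.012]
bpBL [0.723 0.071 0.012]
tin1 [0.574 0.31  0.024]
tin2 [0.547 0.278 0.024]
tin3 [0.447 0.355 0.024]
tin4 [0.473 0.388 0.024]
stack [0.602 0.404 0.04 ]
glue [0.659 0.121 0.12 ]
cup [ 0.698 -0.114  0.095]
house [0.398 0.055 0.04 ]
t1 [ 0.64  -0.284  0.02 ]
t2 [ 0.62 -0.41  0.02]
t3 [ 0.43 -0.38  0.02]
t4 [ 0.449 -0.252  0.02 ]
black [0.493 0.1   0.02 ]
purple [ 0.606 -0.142  0.02 ]
brown [ 0.509 -0.142  0.02 ]
wristcam C rel tool [ 0.07992926  0.00067206 -0.11720414] [[-0.    1.   -0.  ]
 [-0.95 -0.   -0.31]
 [-0.31  0.    0.95]] 309.88897805819374
```

Run:
```python
from h import *
py=0.237
for nm,p,a in [('roll',(.589,-.028,.2),py),('tin',(.474,.36,.2),-.66),('plg',(.669,-.001,.25),py),('tray',(.5,-.33,.2),-.166)]:
    for sg in(1,-1):
        R=down(a+sg*np.pi/2); q=env.solve_ik(np.array(p),R)
        print(nm,sg,'toolx',R[:,0].round(2),None if q is None else np.round(q,2))
a=py
R=[down(a+s*np.pi/2) for s in(1,-1)]; R=min(R,key=lambda r:r[0,0])
try: 
    env.goto(np.array([.56,-.035,.25]),R)
except env.PlanningError as e: print(e)
env.dwell(.2)
print(env.sense()['time_s'],env.sense()['eef_pos'],viewer.calibration('wrist'))
save('wrist','w1')
```

```text
roll 1 toolx [-0.97 -0.23 -0.  ] [-0.25  0.27  1.62 -0.    1.25 -2.06]
roll -1 toolx [0.97 0.23 0.  ] [-0.25  0.27  1.62 -0.    1.25  1.09]
tin 1 toolx [-0.79  0.61  0.  ] [ 0.45  0.28  1.61 -0.    1.26 -0.46]
tin -1 toolx [ 0.79 -0.61  0.  ] [ 0.45  0.28  1.61 -0.    1.26  2.68]
plg 1 toolx [-0.97 -0.23 -0.  ] [-0.18  0.39  1.36 -0.    1.39 -1.99]
plg -1 toolx [0.97 0.23 0.  ] [-0.18  0.39  1.36 -0.    1.39  1.16]
tray 1 toolx [-0.99  0.17  0.  ] [-0.78  0.29  1.6  -0.    1.26 -2.19]
tray -1 toolx [ 0.99 -0.17  0.  ] [-0.78  0.29  1.6  -0.    1.26  0.96]
2.6167 [ 0.55997399 -0.03563187  0.2499755 ] {'fx': 309.88897805819374, 'fy': 309.88897805819374, 'cx': 282.7999029270859, 'cy': 206.87804554606606, 'rvec': array([-1.8097088 , -2.29543058, -0.36397455]), 'tvec': array([ 0.16639715, -0.5483572 ,  0.20695327])}
```

View pics/w1.png

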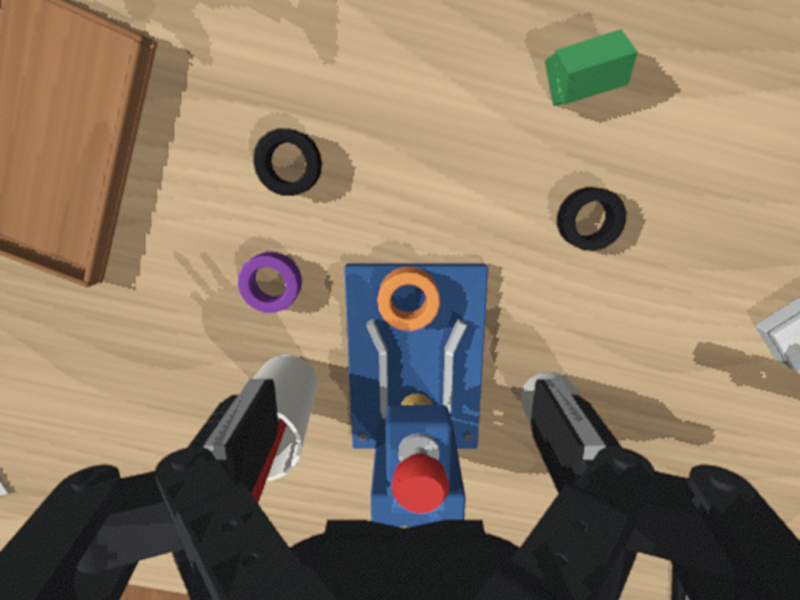

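Wrist view (800 px): roll top (409,299); base corners (346,265), (488,265), (352,447), (478,446); knob (420,482); fences about 386 and 446 in column; tray and look-alikes to the left. The front of the bed is free around the roll.

Run:
```python
from h import *
c=viewer.calibration('wrist'); s=800/560
W=lambda uv,z:p2w(uv,z,c,s)
FR,FL,BR,BL=[W(u,.012)[:2] for u in((346,265),(488,265),(352,447),(478,446))]
print(FR,FL,BR,BL)
d=(BR+BL-FR-FL); y1=np.arctan2(d[1],d[0]); e=FL-FR; y2=np.arctan2(-e[0],e[1])
print('yaws',y1,y2,'len',np.hypot(*d)/2,np.hypot(*e))
roll=W((409,299),.032); knob=W((420,482),.15)
print('roll',roll,'knob',knob,'fence mid',W((416,355),.022),W((416,410),.022),'fencew',np.linalg.norm(W((386,380),.022)-W((446,380),.022)))
```

```text
[ 0.58140745 -0.0808164 ] [0.5540208  0.03313108] [ 0.75478161 -0.04078756] [0.72564978 0.07526236]
yaws 0.23378849156750936 0.23587072074346654 len 0.17732558201739262 0.1171923986126128
roll [ 0.59153881 -0.02501193  0.032     ] knob [ 0.66401767 -0.00171436  0.15      ] fence mid [ 0.64259025 -0.00629454  0.022     ] [0.69519215 0.00679795 0.022     ] fencew 0.052476692287851366
```

```bash
cat >> h.py <<'E'
YAW=0.235; BED=np.array([.6710,.0006]); U=np.array([np.cos(YAW),np.sin(YAW)]); RP=down(YAW+np.pi/2)
P=lambda xy,z: np.array([xy[0],xy[1],z])
def st(t=''):
    e=env.sense(); print(t,'t',round(e['time_s'],2),'p',e['eef_pos'].round(4),'F',e['contact_force'].round(1),'w',round(e['width'],3))
E
python3 - <<'E'
from h import *
r=(.5910,-.0255)
env.goto(P(r,.12),RP)
print(env.move_l(P(r,.041),speed=.12,guard=8)); st('down')
env.gripper_to(0.0,grip_force=30); st('grip')
env.move_l(P(r,.12),speed=.15); st('up')
d=(.43,-.09)
env.goto(P(d,.12),RP)
save('wrist','w2')
print(env.move_l(P(d,.031),speed=.1,guard=5)); st('place')
E
```

```text
False
down t 4.08 p [ 0.5918 -0.0257  0.042 ] F [0.7 0.  0.7] w 1.004
grip t 4.52 p [ 0.5917 -0.0257  0.0422] F [-1.7 -0.3  5.2] w 0.571
up t 5.19 p [ 0.5904 -0.0254  0.1194] F [-0.5  0.5 -0.5] w 0.571
True
place t 6.86 p [ 0.4291 -0.0893  0.0302] F [-1.3  0.1  6.1] w 0.571
```

View pics/w2.png

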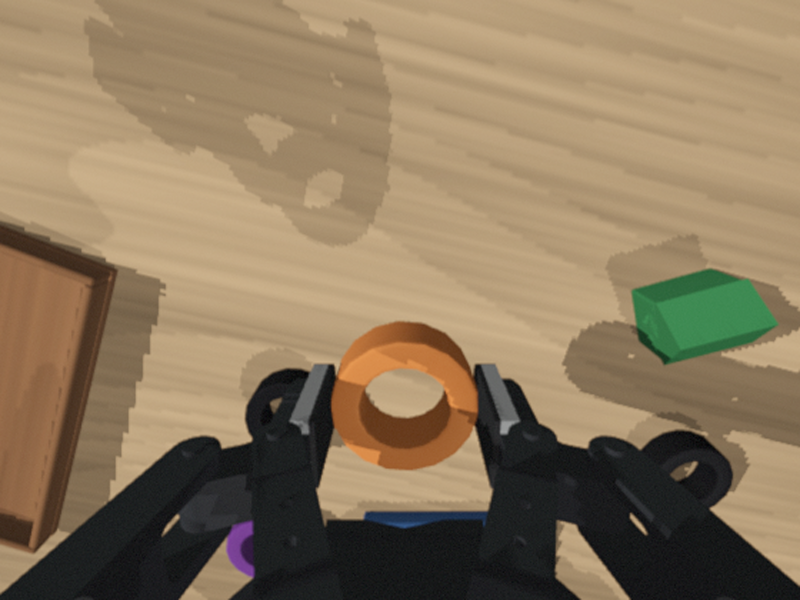

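The roll is held level at image centre (405,395) and touches the counter at the expected height. Releasing, then on to the tin.

Run:
```python
from h import *
env.gripper_to(0.85); env.dwell(.2); st()
p=env.sense()['eef_pos']; env.move_l(P(p,.12),speed=.2)
a=-.66; c=np.array([.510,.333]); u=np.array([np.cos(a),np.sin(a)])
env.goto(P(c-.02*u,.22),down(a+np.pi/2)); env.dwell(.15); st()
print(viewer.calibration('wrist')); save('wrist','w3')
```

```text
t 7.42 p [ 0.4279 -0.0889  0.0293] F [ 0.7 -0.3  0.2] w 0.851
 t 9.82 p [0.4945 0.3443 0.2196] F [-0.  -0.2 -0.6] w 0.849
{'fx': 309.88897805819374, 'fy': 309.88897805819374, 'cx': 282.7999029270859, 'cy': 206.87804554606606, 'rvec': array([-2.56061104, -1.25154789, -0.1979448 ]), 'tvec': array([-0.57497095, -0.1998302 ,  0.28976041])}
```

View pics/w3.png

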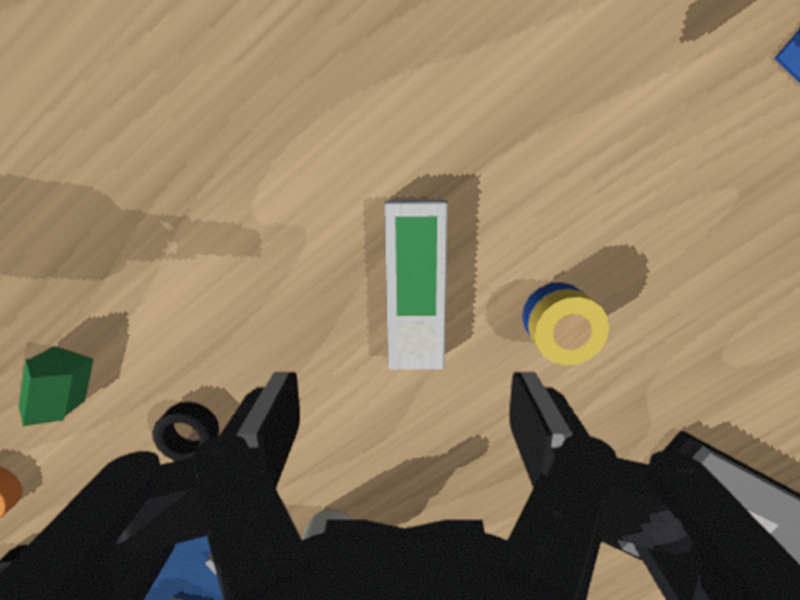

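Tin top corners: back (385,203), (448,203), front (389,369), (444,369); label at (416,340), i.e. on the end toward the press. Stack clear at (569,327).

Run:
```python
from h import *
c=viewer.calibration('wrist'); s=800/560
b1,b2,f1,f2=[p2w(u,.024,c,s)[:2] for u in((385,203),(448,203),(389,369),(444,369))]
B=(b1+b2)/2;F=(f1+f2)/2; d=F-B; a=np.arctan2(d[1],d[0]); u=d/np.hypot(*d); m=(B+F)/2
print('tin',m,a,'len',np.hypot(*d),np.hypot(*(b2-b1)),np.hypot(*(f2-f1)))
if not(.122<np.hypot(*d)<.138): raise SystemExit
g=m-.045*u; R=down(a+np.pi/2)
env.goto(P(g,.1),R)
print(env.move_l(P(g,.030),speed=.1,guard=8)); st('down')
env.gripper_to(0.0,grip_force=60); st('grip')
env.move_l(P(g,.15),speed=.15); env.dwell(.1); st('up')
s0=BED-(.065+.065+.045+.025-.025)*U   # grip point with tin front ~65 mm before the bed
env.goto(P(s0,.12),RP); env.dwell(.1); st('before press')
print(viewer.calibration('wrist')); save('wrist','w4')
```

```text
tin [0.51587697 0.33896361] -0.6529369301049653 len 0.12860037539464278 0.04385875940132856 0.043261385393582125
False
down t 11.28 p [0.4807 0.3666 0.0305] F [ 1.7  0.2 -0. ] w 0.848
grip t 11.65 p [0.481  0.3668 0.0312] F [-0.3  0.7  5.6] w 0.5
up t 12.7 p [0.4792 0.3658 0.1484] F [-0.1  0.9 -0.8] w 0.503
before press t 14.31 p [ 0.501  -0.0394  0.12  ] F [-0.2 -0.3 -0.7] w 0.501
{'fx': 309.88897805819374, 'fy': 309.88897805819374, 'cx': 282.7999029270859, 'cy': 206.87804554606606, 'rvec': array([-1.809654  , -2.29543928, -0.36425701]), 'tvec': array([ 0.15615923, -0.45265903,  0.1014351 ])}
```

View pics/w4.png

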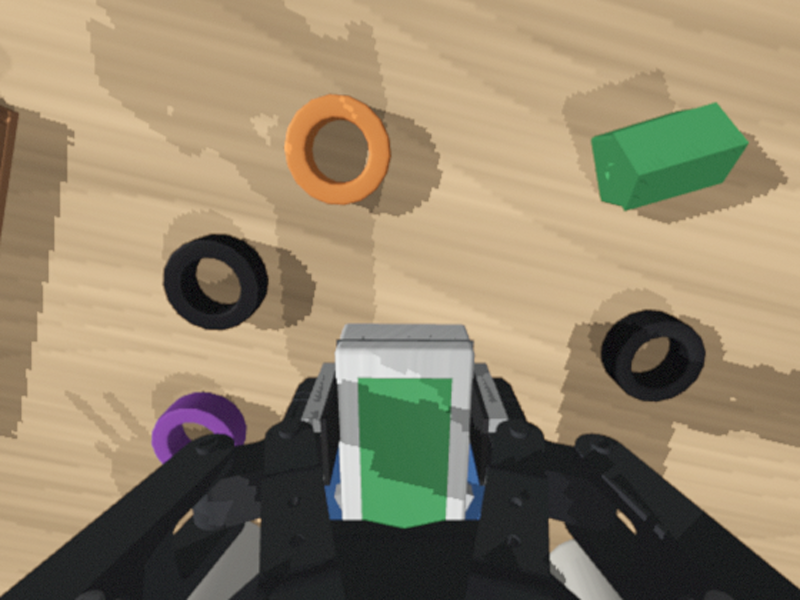

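The roll lies flat at (338,150). The tin is held straight, with its back edge centred at (406,343) and the fences symmetric on both sides of it. Inserting now.

Run:
```python
from h import *
c=viewer.calibration('wrist'); p=env.sense()['eef_pos']
b=p2w((406,343),.113,c,800/560); print('back edge rel TCP along U, lateral',(b-p)[:2]@U,(b-p)[:2]@np.array([-U[1],U[0]]))
s0=p[:2]
print(env.move_l(P(s0,.0445),speed=.08)); st('low')
print(env.move_l(P(s0,.040),speed=.02,guard=3)); st('bed')
z=env.sense()['eef_pos'][2]+.001
s0=BED-.175*U
env.move_l(P(s0,z),speed=.02)
print(env.move_l(P(s0+.075*U,z),speed=.06,guard=10)); st('in')
print(env.move_l(P(s0+.105*U,z),speed=.03,guard=10)); st('stop')
q=env.sense()['eef_pos']; print('TCP rel bed',(q[:2]-BED)@U,(q[:2]-BED)@np.array([-U[1],U[0]]))
save('wrist','w5'); print(viewer.calibration('wrist'))
```

```text
back edge rel TCP along U, lateral -0.023384443381479384 -0.0002455954705211016
False
low t 15.45 p [ 0.5015 -0.0396  0.045 ] F [-0.3  0.4 -0.1] w 0.5
True
bed t 15.69 p [ 0.5019 -0.0397  0.0421] F [-1.7 -0.2  6.3] w 0.498
False
in t 17.34 p [ 0.5739 -0.0226  0.0431] F [0.1 0.8 1.6] w 0.498
True
stop t 18.02 p [ 0.5913 -0.0186  0.0431] F [-2.8 -0.5  5.3] w 0.495
TCP rel bed -0.08200544798881428 -0.00010680963191088064
{'fx': 309.88897805819374, 'fy': 309.88897805819374, 'cx': 282.7999029270859, 'cy': 206.87804554606606, 'rvec': array([-1.81231153, -2.29765872, -0.36005095]), 'tvec': array([ 0.15660093, -0.51748511,  0.00196703])}
```

View pics/w5.png

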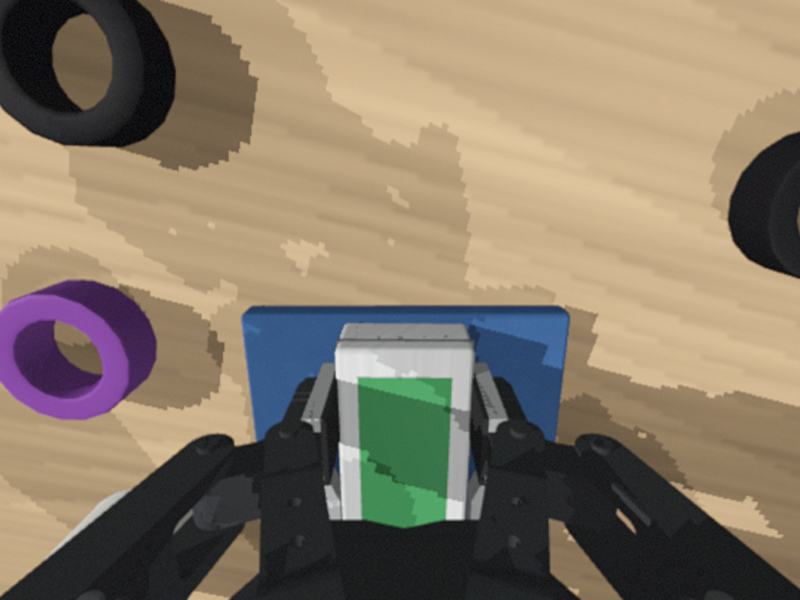

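The tin's back edge sits at about −105 mm from the bed point (ideal −105), is centred, and lies parallel to the base. One gentle push to confirm the stop, then press.

Run:
```python
from h import *
q=env.sense()['eef_pos']
print(env.move_l(q+np.append(.004*U,0),speed=.02,guard=12)); st('push')
q=env.sense()['eef_pos']; print('TCP rel bed',(q[:2]-BED)@U)
env.gripper_to(0.85); env.dwell(.1)
env.move_l(P(q,.12),speed=.15)
save('wrist','w6')
env.move_l(P(q,.24),speed=.25)
env.gripper_to(0.0)
env.goto(P(BED,.20),RP); st('above')
print(env.move_l(P(BED,.150),speed=.03,guard=16)); st('pressed')
```

```text
True
push t 18.27 p [ 0.5914 -0.0186  0.0431] F [-1.6 -0.   5.3] w 0.5
TCP rel bed -0.08189400304802508
above t 21.26 p [0.6708 0.0009 0.1987] F [-0.2 -0.2  0.5] w -0.002
True
pressed t 22.58 p [6.710e-01 6.000e-04 1.575e-01] F [-4.2 -0.2  7.7] w -0.001
```

View pics/w6.png

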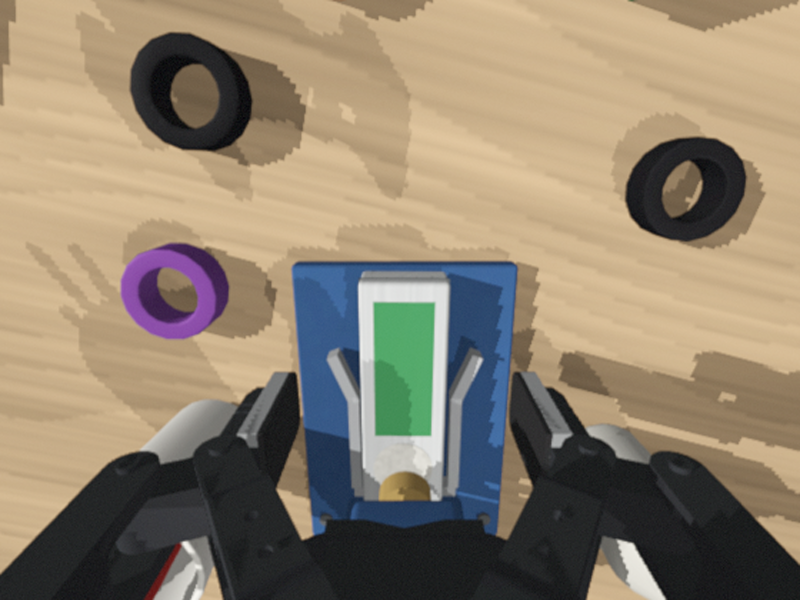

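The tin is in between the fences, with the label under the die at (405,485). The guard tripped on a transient (7.7 N after settling), so I'll press on in small steps to 14–18 N.

Run:
```python
from h import *
z=.1575
while z>.148:
    z-=.0007; env.move_l(P(BED,z),speed=.015); env.dwell(.08)
    e=env.sense(); f=e['contact_force'][2]; print(round(z,4),e['eef_pos'][2].round(4),f.round(1))
    if f>14.5: break
env.dwell(.6); st('held')
env.move_l(P(BED,.20),speed=.08); env.dwell(.1); st('rel')
```

```text
0.1568 0.1578 7.8
0.1561 0.1571 9.0
0.1554 0.157 10.7
0.1547 0.157 13.7
0.154 0.157 18.4
held t 24.85 p [6.711e-01 6.000e-04 1.570e-01] F [-8.9  1.2 17.9] w -0.002
rel t 25.68 p [0.6704 0.0007 0.1989] F [-0.5  0.3 -0.8] w 0.002
```

Solid stop at an 18 mm stroke, held 0.6 s at 18 N, and the plunger is released. Now I'll fetch the tin and put it in the tray.

Run:
```python
from h import *
env.gripper_to(.85)
g=np.array([.5914,-.0186])
env.goto(P(g,.24),RP)
print(env.move_l(P(g,.0432),speed=.12,guard=10)); st('down')
env.gripper_to(0.0,grip_force=60); st('grip')
q=env.sense()['eef_pos']
env.move_l(q+np.array([0,0,.0015]),speed=.03)
print(env.move_l(P(q[:2]-.1*U,q[2]+.0015),speed=.08,guard=15)); st('out')
q=env.sense()['eef_pos']; env.move_l(P(q,.15),speed=.15); st('up')
a=-.166; t=np.array([.535,-.3315])-.0417*np.array([np.cos(a),np.sin(a)])
env.goto(P(t,.15),down(a+np.pi/2)); env.dwell(.1); st('tray')
print(viewer.calibration('wrist')); save('wrist','w7')
```

```text
False
down t 28.6 p [ 0.592  -0.0187  0.044 ] F [-0.8  0.1 -0.6] w 0.849
grip t 28.98 p [ 0.5918 -0.0188  0.044 ] F [-2.1 -0.2  5.4] w 0.498
False
out t 30.62 p [ 0.4951 -0.0421  0.0457] F [-0.6 -0.7 -1.7] w 0.502
up t 31.48 p [ 0.4944 -0.0418  0.1491] F [-0.4 -0.5 -1.3] w 0.499
tray t 32.67 p [ 0.4943 -0.3228  0.1498] F [-0.9 -0.1 -1.5] w 0.5
{'fx': 309.88897805819374, 'fy': 309.88897805819374, 'cx': 282.7999029270859, 'cy': 206.87804554606606, 'rvec': array([-2.20089365, -1.86651504, -0.29661478]), 'tvec': array([ 0.23837442, -0.52149995,  0.11047466])}
```

View pics/w7.png

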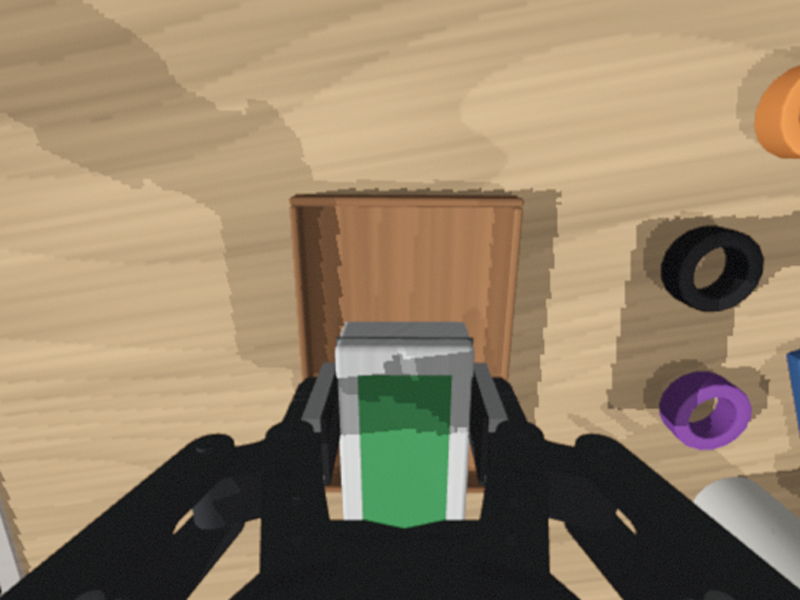

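The tin hangs centred over the tray; the tray's near wall corners are (292,198) and (523,198), and the gripper is aligned with them. Lowering it.

Run:
```python
from h import *
c=viewer.calibration('wrist'); p=env.sense()['eef_pos']
a=-.166;u=np.array([np.cos(a),np.sin(a)])
w=p2w((407.5,200),.02,c,800/560); t=w[:2]+.0985*u; print('tray centre again',t)
g=(t+np.array([.535,-.3315]))/2-.0417*u
env.move_l(P(g,.15),speed=.1)
env.move_l(P(g,.042),speed=.12)
print(env.move_l(P(g,.033),speed=.02,guard=3)); st('floor')
env.gripper_to(.7); env.dwell(.2)
env.move_l(P(g,.20),speed=.15); env.dwell(.1); st('up'); save('wrist','w8')
env.goto(np.array([.42,-.33,.28]),down(a+np.pi/2)); save('top','t9'); st()
c=viewer.calibration('top'); im=cv2.imread('pics/t9.png'); w8=cv2.imread('pics/w8.png')
cv2.imwrite('pics/end.png',np.vstack([cv2.resize(im[180:480,150:700],(550,300)),cv2.resize(w8,(400,300))[:,:].copy() if 0 else cv2.copyMakeBorder(cv2.resize(w8,(400,300)),0,0,0,150,0)]))
```

```text
tray centre again [ 0.53910573 -0.3292702 ]
True
floor t 34.38 p [ 0.4965 -0.324   0.037 ] F [-1.7  0.5  4.7] w 0.498
up t 36.23 p [ 0.4954 -0.323   0.1987] F [ 0.7  0.8 -1.7] w 0.698
 t 36.85 p [ 0.42   -0.3297  0.2791] F [ 0.6  0.5 -0. ] w 0.705
```

View pics/end.png

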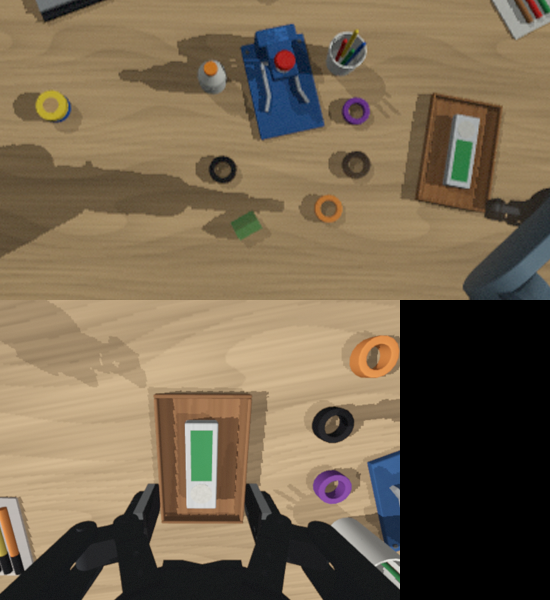

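The tin lies flat, label up, centred in the tray (460,150). The roll is on the bare counter (328,208), the knob is up, and cup, glue, house and stack are unmoved. The arm is clear. Handing in.

Run:
```python
from h import *
env.dwell(.2); env.job_done(); st('done')
```

```text
the job is handed in; nothing more can be done
the job is handed in; nothing more can be done
```

The job is handed in after about 37 s of the 72 s allowed; no verdict is reported.

- **Roll:** I moved the orange roll from the press bed to the bare counter at about (0.43, −0.09). Later pictures show it lying flat.
- **Tin:** I slid it in, label end first, until it met the back stop. Its back edge measured about −105 mm from the bed point, which is where it should be.
- **Plunger:** The first guarded push stopped early, on a passing force peak (7.7 N once settled). I went on in small steps to a solid stop at about 18 mm of stroke and held about 18 N for 0.6 s.
- **Tray:** I pulled the stamped tin out and laid it in the tray. The two tray-centre measurements differed by about 5 mm, so I used their mean, well within the limits.

The last pictures show the tin flat and label up in the tray, the knob up and the arm clear. The cup, glue bottle, house and tape stack look unmoved, judged by eye only. The plunger's stroke is not in the readout, so I inferred it from tool height and force. No check failed.

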